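# Release the latched heating-pad key

### The arm

A 6-joint arm with a two-finger parallel gripper is mounted at the origin on a cart in front of the work surface, level with it; the furniture and walls round the work are solid. World frame = base frame: x ahead of the robot, y to its left, z up, the work surface at z = 0. Lengths are in m, angles in rad, forces in N, time in s.
With the tool pointing down it reaches from about 0.35 to 0.775 m from the base axis. Payload 5.5 kg.
Tool frame: the origin (TCP) lies midway between the tips of the shut fingers; the grasp point (between the pads) lies 19 mm behind it (r.grip_depth is the distance from the TCP to the grasp point, in m); z points along the fingers, y is the line along which they close (so a half turn about z gives the same grasp; the last joint's range is limited). The gripper opens to 85 mm and grips with 20 to 120 N. Pads are 22 mm wide; open, the fingers measure 114 mm over their backs; the gripper's body (76 mm by 85 mm) begins 54 mm behind the grasp point. The pads swing forward as they close: fully open they stand 13 mm farther back than shut.
Start: joints at [0.981, 0.313, 0.046, 1.304, 0, 1.431], TCP at [0.25, 0.518, 0.231] pointing down, gripper open.
Joint ranges: [-2.76, 2.76], [-0.86, 1.69], [-1.03, 1.26], [-2.2, 2.34], [-1.47, 1.5], [-3.14, 3.14]. Speed limits (rad/s): [2.57, 2.57, 3.14, 3.14, 3.14, 3.14].

### API

Orientations are given as a rotation vector (axis times angle).
In Python, from station import r gives the robot as it stands.
- The arm moves only by the tool step_arm, never from a script. Its argument "moves" is a list of rows, each an object of numbers: "tx", "ty", "tz": the shift along the tool's x, y, z in cm; "wx", "wy", "wz": the turn, a rotation vector about the tool's x, y, z in rad; "fingers": the opening, from 0 (shut) to 1 (fully open). In form: [{"tx": .., "ty": .., "tz": .., "wx": .., "wy": .., "wz": .., "fingers": ..}, ...]. A call has 1 to 8 rows; each row is the pose to reach, as a shift and turn from the pose commanded when the call began, along the tool's axes at that moment; what a row does not reach only later rows make up. A row lasts 1/10 s, in which the tool goes at most 50 mm and 8.59 degrees, less where a joint would pass 70% of its speed; a pose out of reach is approached as far as the arm can. A call with a gripper value outside its range is refused whole. The fingers move at their own pace and stop on an object; "newtons" is the grip in N (left out, the last holds). Time passes only in rows, so rows that repeat a pose let the fingers close. It gives the time, the measured TCP pose, the force, the opening and the grip force at its end, in the units of the state.
- r.get_obs(): the state, without advancing time (a new reading comes with each control period).
- r.grab_frame(name): name is "scene" or "top"; returns a dict with "img" (400x640x3 uint8, red, green, blue), "depth" (400x640 float32, m along the optical axis (not along the pixel's ray), 0 where there is no reading), "fx", "fy", "cx", "cy" (pixels), "extrinsics" (4x4, takes a point from camera to world coordinates). Camera axes: x right, y up, looking along -z (the intrinsics and any distortion apply to the point x, -y, -z); pixel columns grow to the right and rows downward; lengths in m; the calibration is good to about 2 mm. A picture is of the moment at which its call begins.
- r.sign_off(): hands the job in; it is judged then, once.
The state is a dict: "time_s": time; "joint_positions": joint angles; "dq": joint speeds; "joint_torque": joint torques, N m; "tcp_pos": TCP position; "eef_rot": TCP orientation; "wrist_force": force on the tool from outside, world axes, zero at the start; "torque": the same for the moment, N m; "grip_width": opening from 0.0 (shut) to 1.0 (fully open); "grip_force": force on a finger pad.
Only numpy, scipy, OpenCV 4.12 (cv2) and the standard library are available. Lean on these libraries where they do the work, as an engineer would, in place of code of your own. Each camera call takes 0.05 s, during which the arm holds its last target. There are 200 camera calls.

### The job

One of the four blue keys on the heating-pad switch box is still latched down. With your fingertips tap every key lightly, one after another from left to right, to find which one it is, and only then press that key home and let it go so that it springs up and all four keys stand up. Grasp nothing, press no other key home, and leave the cup, the dropper bottle and the syringe beside the box where they are.

Things in the scene. Friction and masses are not known exactly. Their poses are not given: they have to be found in the camera images.
- switch_box: White switch box with a grey deck, fixed to the bench, 90 x 220 mm and 45 mm high. Origin: centre of its underside, on the bench; z up. Its y axis runs along the row of four keys toward the robot's left, its x axis points away from the robot. One to four small white pips stand in front of the keys, counting from the left.
- place_1 (a point): Point on the deck of the switch box (45 mm above the bench) under the centre of the first (farthest left as the robot sees it) key. The keys stand in one row, 50 mm apart.
- place_2 (a point): Point on the deck of the switch box (45 mm above the bench) under the centre of the second from the left key. The keys stand in one row, 50 mm apart.
- place_3 (a point): Point on the deck of the switch box (45 mm above the bench) under the centre of the third from the left key. The keys stand in one row, 50 mm apart.
- place_4 (a point): Point on the deck of the switch box (45 mm above the bench) under the centre of the fourth (farthest right) key. The keys stand in one row, 50 mm apart.
- key_a_top (a point): Centre of the top of one of the four identical square blue keys, 31 x 31 mm. This point moves with the key: 65 mm above the bench when the key is up, 58.5 mm when latched down, 52 mm pressed to its stop. The letters say nothing about the order in the row or about which key is latched: any key can stand at any of the four places.
- key_a_frame: Black fixed frame round key_a, 42 x 42 mm and 4.5 mm above the deck, together with its key; origin on the deck under the centre of the key.
- key_a (a joint): How far this key is down, m: 0 up, 0.0065 latched, 0.013 at its hard stop. Push-push key on a spring: 2 N starts it from the top, 5 N at 3 mm, 6 N at 7 mm, 8 N at 9 mm, 11 N near the stop; latched, it gives nothing below 5 N. Pressed past 9 mm at 50 mm/s or less and let go, it changes over: an up key stays latched, a latched one rises fully. Pressed under 8 mm it goes back to where it was.
- key_b_top (a point): Centre of the top of one of the four identical square blue keys, 31 x 31 mm. This point moves with the key: 65 mm above the bench when the key is up, 58.5 mm when latched down, 52 mm pressed to its stop. The letters say nothing about the order in the row or about which key is latched: any key can stand at any of the four places.
- key_b_frame: Black fixed frame round key_b, 42 x 42 mm and 4.5 mm above the deck, together with its key; origin on the deck under the centre of the key.
- key_b (a joint): How far this key is down, m: 0 up, 0.0065 latched, 0.013 at its hard stop. Push-push key on a spring: 2 N starts it from the top, 5 N at 3 mm, 6 N at 7 mm, 8 N at 9 mm, 11 N near the stop; latched, it gives nothing below 5 N. Pressed past 9 mm at 50 mm/s or less and let go, it changes over: an up key stays latched, a latched one rises fully. Pressed under 8 mm it goes back to where it was.
- key_c_top (a point): Centre of the top of one of the four identical square blue keys, 31 x 31 mm. This point moves with the key: 65 mm above the bench when the key is up, 58.5 mm when latched down, 52 mm pressed to its stop. The letters say nothing about the order in the row or about which key is latched: any key can stand at any of the four places.
- key_c_frame: Black fixed frame round key_c, 42 x 42 mm and 4.5 mm above the deck, together with its key; origin on the deck under the centre of the key.
- key_c (a joint): How far this key is down, m: 0 up, 0.0065 latched, 0.013 at its hard stop. Push-push key on a spring: 2 N starts it from the top, 5 N at 3 mm, 6 N at 7 mm, 8 N at 9 mm, 11 N near the stop; latched, it gives nothing below 5 N. Pressed past 9 mm at 50 mm/s or less and let go, it changes over: an up key stays latched, a latched one rises fully. Pressed under 8 mm it goes back to where it was.
- key_d_top (a point): Centre of the top of one of the four identical square blue keys, 31 x 31 mm. This point moves with the key: 65 mm above the bench when the key is up, 58.5 mm when latched down, 52 mm pressed to its stop. The letters say nothing about the order in the row or about which key is latched: any key can stand at any of the four places.
- key_d_frame: Black fixed frame round key_d, 42 x 42 mm and 4.5 mm above the deck, together with its key; origin on the deck under the centre of the key.
- key_d (a joint): How far this key is down, m: 0 up, 0.0065 latched, 0.013 at its hard stop. Push-push key on a spring: 2 N starts it from the top, 5 N at 3 mm, 6 N at 7 mm, 8 N at 9 mm, 11 N near the stop; latched, it gives nothing below 5 N. Pressed past 9 mm at 50 mm/s or less and let go, it changes over: an up key stays latched, a latched one rises fully. Pressed under 8 mm it goes back to where it was.
- food_cup: Small clear cup with yellow mash, 42 mm across, 38 mm high, loose, left of the switch box; origin under its centre.
- dropper: Brown dropper bottle, 33 mm across, 102 mm high, loose, right of the switch box; origin under its centre.
- feed_syringe: Small feeding syringe lying on the bench, 103 x 26 x 16 mm, loose, left of the cup; origin under its centre, x along it.
Things that resemble listed ones, but are neither listed nor needed, are in the scene too. Of the things that look like the dropper, take the one that is farthest from the robot's base at the start.

How it is judged:
On the way, in this order (a step that is already met when the one before it is completed fails the run):
1. the first (farthest left as the robot sees it) key is touched by the fingers (more than 0.3 N) (((horizontal distance between key_a_top and place_1 below 0.01 m and contact force between the fingers and key_a_frame above 0.3 N) or (horizontal distance between key_b_top and place_1 below 0.01 m and contact force between the fingers and key_b_frame above 0.3 N) or (horizontal distance between key_c_top and place_1 below 0.01 m and contact force between the fingers and key_c_frame above 0.3 N) or (horizontal distance between key_d_top and place_1 below 0.01 m and contact force between the fingers and key_d_frame above 0.3 N))).
2. the second from the left key is touched by the fingers (more than 0.3 N) (((horizontal distance between key_a_top and place_2 below 0.01 m and contact force between the fingers and key_a_frame above 0.3 N) or (horizontal distance between key_b_top and place_2 below 0.01 m and contact force between the fingers and key_b_frame above 0.3 N) or (horizontal distance between key_c_top and place_2 below 0.01 m and contact force between the fingers and key_c_frame above 0.3 N) or (horizontal distance between key_d_top and place_2 below 0.01 m and contact force between the fingers and key_d_frame above 0.3 N))).
3. the third from the left key is touched by the fingers (more than 0.3 N) (((horizontal distance between key_a_top and place_3 below 0.01 m and contact force between the fingers and key_a_frame above 0.3 N) or (horizontal distance between key_b_top and place_3 below 0.01 m and contact force between the fingers and key_b_frame above 0.3 N) or (horizontal distance between key_c_top and place_3 below 0.01 m and contact force between the fingers and key_c_frame above 0.3 N) or (horizontal distance between key_d_top and place_3 below 0.01 m and contact force between the fingers and key_d_frame above 0.3 N))).
4. the fourth (farthest right) key is touched by the fingers (more than 0.3 N) (((horizontal distance between key_a_top and place_4 below 0.01 m and contact force between the fingers and key_a_frame above 0.3 N) or (horizontal distance between key_b_top and place_4 below 0.01 m and contact force between the fingers and key_b_frame above 0.3 N) or (horizontal distance between key_c_top and place_4 below 0.01 m and contact force between the fingers and key_c_frame above 0.3 N) or (horizontal distance between key_d_top and place_4 below 0.01 m and contact force between the fingers and key_d_frame above 0.3 N))).
5. after the four taps, the latched key has been released: all four keys are up (value of joint each of key_a, key_b, key_c, key_d below 0.002 m), for 0.2 s.
At the end, for the whole second after the job is handed in: All four keys are up (each less than 2 mm down), and the cup, the dropper bottle and the syringe lie at rest within 15 mm of where they stood (all of step 5 and distance of each of food_cup, dropper, feed_syringe from where it was at the start of the episode below 0.015 m and linear speed of each of food_cup, dropper, feed_syringe below 0.02 m/s); the robot touches nothing.
It fails at once if a key was pressed home (beyond 9 mm) while another one was still latched down ((value of joint key_a above 0.009 m and value of joint key_b above 0.005 m) or (value of joint key_a above 0.009 m and value of joint key_c above 0.005 m) or (value of joint key_a above 0.009 m and value of joint key_d above 0.005 m) or (value of joint key_b above 0.009 m and value of joint key_a above 0.005 m) or (value of joint key_b above 0.009 m and value of joint key_c above 0.005 m) or (value of joint key_b above 0.009 m and value of joint key_d above 0.005 m) or (value of joint key_c above 0.009 m and value of joint key_a above 0.005 m) or (value of joint key_c above 0.009 m and value of joint key_b above 0.005 m) or (value of joint key_c above 0.009 m and value of joint key_d above 0.005 m) or (value of joint key_d above 0.009 m and value of joint key_a above 0.005 m) or (value of joint key_d above 0.009 m and value of joint key_b above 0.005 m) or (value of joint key_d above 0.009 m and value of joint key_c above 0.005 m)).
It fails at once if the cup, the dropper bottle or the syringe was shifted or lifted by more than 15 mm (distance of any of food_cup, dropper, feed_syringe from where it was at the start of the episode above 0.015 m).
It also fails if it takes over 48 s, if anything falls off the work surface, if the arm or the gripper's body presses on something with over 40 N, if the wrist force passes 120 N, or if a joint passes its speed limit or range.

## Working session

There is one attempt and no reset: what is moved stays moved. The work goes in short steps, Python scripts to look and compute and a tool call to move; the robot and the scene stay as the last step left them, time stands still between calls to the robot, and variables do not carry over. Pictures are saved under pics/ and viewed, at most 10 in all, crops included, and the job is handed in when it is done.

Besides the shell and the picture viewer there is one more tool, called after "Call:" by a JSON object that holds its "name" and its "arguments", one argument or row to a line. step_arm: Moves the arm, as the interface text tells. Its arguments: {"type":"object","properties":{"moves":{"type":"array","items":{"type":"object","properties":{"tx":{"type":"number"},"ty":{"type":"number"},"tz":{"type":"number"},"wx":{"type":"number"},"wy":{"type":"number"},"wz":{"type":"number"},"fingers":{"type":"number"}}}},"newtons":{"type":"number"}},"required":["moves"]}

```bash
mkdir -p pics
cat > h.py <<'E'
from station import r
import numpy as np, cv2
def cloud(f):
    d=f["depth"]; v,u=np.indices(d.shape)
    p=np.stack([(u-f["cx"])/f["fx"]*d,-(v-f["cy"])/f["fy"]*d,-d],-1)
    E=np.array(f["extrinsics"]); return p@E[:3,:3].T+E[:3,3]
E
python3 - <<'E'
from h import *
for n in("top","scene"):
    f=r.grab_frame(n); cv2.imwrite(f"pics/{n}0.png",f["img"][...,::-1]); np.savez(f"{n}0.npz",P=cloud(f),img=f["img"])
o=r.get_obs(); print({k:o[k] for k in("time_s","tcp_pos","eef_rot","wrist_force","grip_width")})
E
```

```text
{'time_s': 0.1, 'tcp_pos': array([0.24975012, 0.51741284, 0.23051792]), 'eef_rot': array([-7.00467151e-01, -3.06193505e+00,  2.40123120e-03]), 'wrist_force': array([0.11737939, 0.2433206 , 0.37234392]), 'grip_width': 1.0019124153555978}
```

View pics/top0.png

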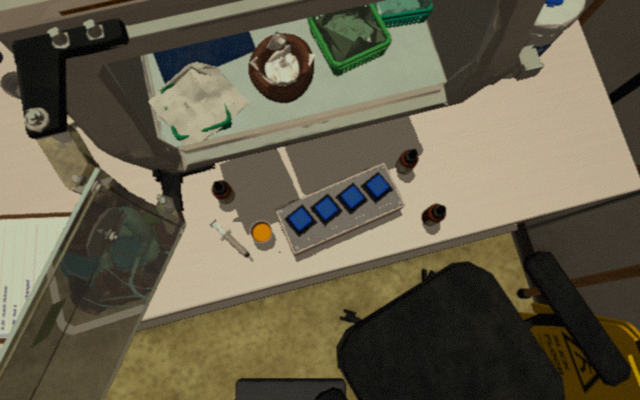

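View pics/scene0.png

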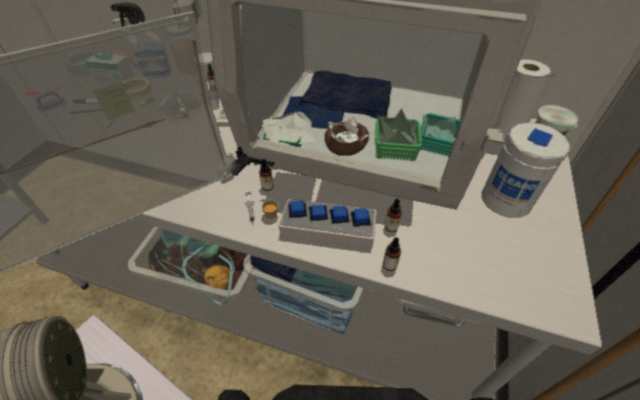

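The top view shows the four blue keys at (300,220), (327,208), (352,197) and (378,185), the cup at (262,233) and the syringe at (230,240). Bottles stand at (222,190), (408,160) and (434,214). The scene view shows the same layout.

Run:
```python
from h import *
D=np.load("top0.npz");P=D["P"];I=D["img"].astype(int)
m=((I[...,2]>I[...,0]+40)&(I[...,2]>70)&(P[...,2]>.03)&(P[...,2]<.09)).astype(np.uint8)
m[:150]=0;m[260:]=0
n,l,s,c=cv2.connectedComponentsWithStats(m)
for i in range(1,n):
    if s[i,4]>30:
        q=P[l==i];print(c[i].round(1),s[i,4],np.median(q,0).round(4),((q.min(0)+q.max(0))/2).round(4),np.percentile(q[:,2],[10,90]).round(4))
for n_,u,v in(("cup",262,233),("b1",222,190),("b2",408,160),("b3",434,214),("syr",230,240),("ledge",310,150),("bench",330,250)):
    q=P[v-5:v+6,u-5:u+6].reshape(-1,3);print(n_,np.median(q,0).round(3),q[:,2].max().round(3))
# box deck outline
box=(P[...,2]>.035)&(P[...,2]<.052); box[:160]=0;box[260:]=0;box[:,:265]=0;box[:,405:]=0
q=P[box][:,:2].astype(np.float32);print(len(q),cv2.minAreaRect(q))
# obstacles near the row above .1
q=P[(P[...,2]>.12)&(abs(P[...,1])<.4)&(P[...,0]<.85)&(P[...,0]>.2)]
for y in np.arange(-.4,.4,.1):
    k=q[(q[:,1]>=y)&(q[:,1]<y+.1)]
    if len(k):print(y.round(1),len(k),k.min(0).round(3),k.max(0).round(3))
im=D["img"][...,::-1]; cv2.imwrite("pics/crop.png",cv2.resize(im[140:270,190:460],None,fx=2.9,fy=2.9,interpolation=2))
```

```text
[377.5 185.1] 285 [ 0.6283 -0.183   0.065 ] [ 0.6309 -0.1826  0.0581] [0.0627 0.067 ]
[351.9 196.2] 288 [ 0.6081 -0.1371  0.0648] [ 0.6081 -0.1373  0.0578] [0.0627 0.0667]
[325.9 207.9] 289 [ 0.5876 -0.0915  0.0587] [ 0.5879 -0.0915  0.0547] [0.0565 0.0604]
[300.  218.6] 299 [ 0.5669 -0.0461  0.0649] [ 0.5677 -0.046   0.0583] [0.0627 0.0667]
cup [0.547 0.023 0.025] 0.03
b1 [0.615 0.09  0.074] 0.099
b2 [ 0.673 -0.237  0.07 ] 0.096
b3 [ 0.576 -0.28   0.069] 0.096
syr [0.535 0.083 0.01 ] 0.015
ledge [ 0.711 -0.062  0.   ] 0.005
bench [ 0.519 -0.101  0.   ] 0.924
4741 ((0.5916497707366943, -0.1124148815870285), (0.09161732345819473, 0.2845243811607361), 24.086668014526367)
-0.4 5885 [ 0.745 -0.393  0.12 ] [ 0.85  -0.3    0.402]
-0.3 21 [ 0.791 -0.3    0.12 ] [ 0.802 -0.298  0.153]
-0.2 196 [ 0.737 -0.143  0.439] [ 0.749 -0.1    0.453]
-0.1 2998 [ 0.435 -0.1    0.438] [ 0.74  -0.     0.924]
-0.0 4412 [0.684 0.    0.438] [0.729 0.1   0.497]
0.1 25897 [0.389 0.1   0.12 ] [0.709 0.2   0.509]
0.2 17173 [0.282 0.2   0.12 ] [0.834 0.286 0.51 ]
```

View pics/crop.png

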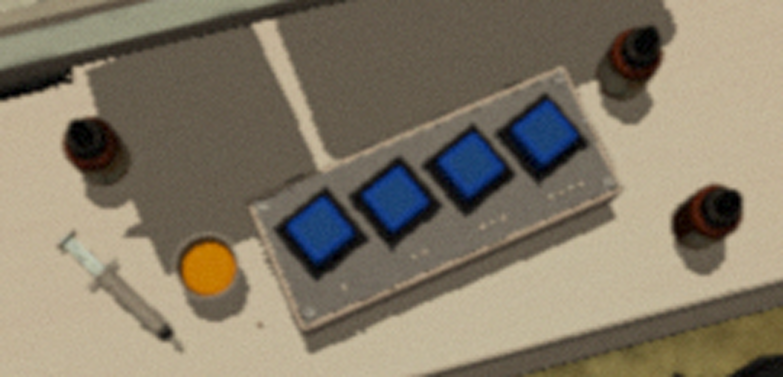

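The crop shows pips 1 to 4 running left to right, and depth puts key 2 about 6.5 mm low. The bottles that look alike are at (222,190), (408,160) and (434,214). The real dropper is (408,160), which is farthest from the base at 0.71 m and right of the box. An open hood door stands between the arm and the keys, so I'll map it next.

Run:
```python
from h import *
Q=np.vstack([np.load(n+"0.npz")["P"].reshape(-1,3) for n in("top","scene")])
for lo,hi in((.05,.3),(.3,.45),(.45,.6),(.6,1.3)):
    print("z",lo,hi,"rows x .85..-.1 ; cols y .75..-.35 (step .05), max z cm")
    for x in np.arange(.85,-.15,-.05):
        s=""
        for y in np.arange(.75,-.36,-.05):
            k=Q[(abs(Q[:,0]-x)<.025)&(abs(Q[:,1]-y)<.025)&(Q[:,2]>lo)&(Q[:,2]<hi)]
            s+=" %3d"%(k[:,2].max()*100) if len(k)>4 else "   ."
        print("%5.2f"%x,s)
from scipy.spatial.transform import Rotation as R
print(R.from_rotvec(r.get_obs()["eef_rot"]).as_matrix().round(3))
for n in("top","scene"):
    f=r.grab_frame(n);E=np.array(f["extrinsics"]);print(n,E[:3,3].round(2))
    for p in([0,0,0],[.25,.518,.231],[0,0,.4]):
        c=E[:3,:3].T@(np.array(p)-E[:3,3]);print(p,(f["cx"]-f["fx"]*c[0]/c[2]).round(),(f["cy"]+f["fy"]*c[1]/c[2]).round())
```

```text
z 0.05 0.3 rows x .85..-.1 ; cols y .75..-.35 (step .05), max z cm
 0.85    .   .   .   .   .   6   .   .   .   .  29   8  10   9   9   8   8  11  13   9   .  29  23
 0.80    .   .   .   .   .   6   6   .   .   .  29   9  10   9   8   9   8   .   8   9   9  29  29
 0.75    .   .   .   .   .   .   .   .   .   .  29  29   8   8   8   8   9   9   9   9   9  29  29
 0.70    .   .   .   .   .   .   .   .   .   .   .  24  15   9   9   9   9   9   .   .  10   .   .
 0.65    .   .   .   .   .   .   .   .   .   .  29  29  29   9   .   .   .   .   6   6   9   .   .
 0.60    .   .   .   .   .   .   .   .   .   .   .  28  28  10   .   .   6   6   6   6   6  10   .
 0.55    .   .   .   .   .   .   .   .   .   .   .  29  29   .   .   5   6   6   .   .   6   7   .
 0.50    .   .   .   .   .   .   .   .   .   .   .  29  11   .   .   .   .   .   .   .   .   .   .
 0.45    .   .   .   .   .   .   .   .   .   .  29  29   .   .   .   .   .   .   .   .   .   .   .
 0.40    .   .   .   .   .   .   .   .   .   .  29  18   .   .   .   .   .   .   .   .   .   .   .
 0.35    .   .   .   .   .   .   .   .   . 
[... 6668 characters left out ...]
 .   .   .   .   .   .
 0.05    .   .   .   .   .   .   .   .   .   .   .   .   .   .   .   .   .   .   .   .   .   .   .
-0.00    .   .   .   .   .   .   .   .   .   .   .   .   .   .   .   .   .   .   .   .   .   .   .
-0.05    .   .   .   .   .   .   .   .   .   .   .   .   .   .   .   .   .   .   .   .   .   .   .
-0.10    .   .   .   .   .   .   .   .   .   .   .   .   .   .   .   .   .   .   .   .   .   .   .
[[-0.901  0.435 -0.001]
 [ 0.435  0.901 -0.001]
 [ 0.    -0.002 -1.   ]]
top [ 0.44 -0.07  0.92]
[0, 0, 0] 268.0 565.0
[0.25, 0.518, 0.231] -152.0 443.0
[0, 0, 0.4] 229.0 811.0
scene [ 0.13 -0.41  0.7 ]
[0, 0, 0] 68.0 436.0
[0.25, 0.518, 0.231] -18.0 134.0
[0, 0, 0.4] -178.0 338.0
```

Key positions check out: tops at z 65, 58.7, 65 and 65 mm, 50 mm pitch, radius 0.57–0.66 m, all reachable. The door runs from about (0.70, 0.13) to at least (0.2, 0.32) and tops out at about 0.47–0.5 m. I'll rise first, then swing over it.

Call:
{"name": "step_arm", "arguments": {
  "moves": [
    {"tz": -4,"fingers": 0},
    {"tz": -8.5,"fingers": 0},
    {"tz": -13,"fingers": 0},
    {"tz": -18,"fingers": 0},
    {"tz": -23,"fingers": 0},
    {"tz": -28,"fingers": 0},
    {"tz": -32,"fingers": 0},
    {"tz": -36,"fingers": 0}
  ]
}}

```text
invalid input
```

Call:
{"name": "step_arm", "arguments": {
  "moves": [
    {"tx": 0,"ty": 0,"tz": -4,"wx": 0,"wy": 0,"wz": 0,"fingers": 0},
    {"tx": 0,"ty": 0,"tz": -8.5,"wx": 0,"wy": 0,"wz": 0,"fingers": 0},
    {"tx": 0,"ty": 0,"tz": -13,"wx": 0,"wy": 0,"wz": 0,"fingers": 0},
    {"tx": 0,"ty": 0,"tz": -18,"wx": 0,"wy": 0,"wz": 0,"fingers": 0},
    {"tx": 0,"ty": 0,"tz": -23,"wx": 0,"wy": 0,"wz": 0,"fingers": 0},
    {"tx": 0,"ty": 0,"tz": -28,"wx": 0,"wy": 0,"wz": 0,"fingers": 0},
    {"tx": 0,"ty": 0,"tz": -32,"wx": 0,"wy": 0,"wz": 0,"fingers": 0},
    {"tx": 0,"ty": 0,"tz": -36,"wx": 0,"wy": 0,"wz": 0,"fingers": 0}
  ],
  "newtons": 20
}}

```text
time_s: 1.0
tcp_pos: [0.2269, 0.4696, 0.5546]
eef_rot: [-0.695, -3.043, 0.047]
wrist_force: [-75.4, -112.4, -11.0]
grip_width: 0.001
grip_force: 0.0
```

Run:
```python
from h import *
f=r.grab_frame("scene");cv2.imwrite("pics/s1.png",f["img"][...,::-1])
o=r.get_obs()
for k in("time_s","tcp_pos","eef_rot","wrist_force","torque","joint_positions","dq"):print(k,np.round(o[k],3))
```

```text
time_s 1.05
tcp_pos [0.227 0.468 0.56 ]
eef_rot [-0.697 -3.049  0.027]
wrist_force [-4.797 -6.989  1.165]
torque [-0.434  0.302  0.038]
joint_positions [0.961 0.522 1.265 2.335 0.007 1.411]
dq [ 0.012 -0.051  0.002 -0.035  0.004  0.028]
```

View pics/s1.png

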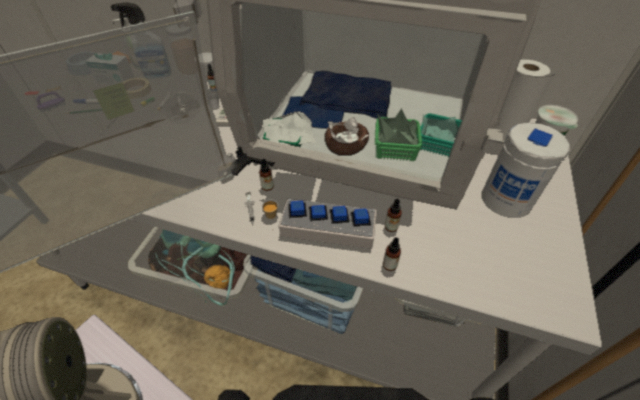

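The picture shows the scene unchanged, and the arm isn't visible. The force was a transient when joints 3 and 4 ran into their limits. I'll back off gently and then swing.

Call:
{"name": "step_arm", "arguments": {
  "moves": [
    {"tx": 0,"ty": 0,"tz": 1,"wx": 0,"wy": 0,"wz": 0,"fingers": 0},
    {"tx": 0,"ty": 0,"tz": 2.5,"wx": 0,"wy": 0,"wz": 0,"fingers": 0},
    {"tx": 0,"ty": 0,"tz": 4,"wx": 0,"wy": 0,"wz": 0,"fingers": 0},
    {"tx": 0,"ty": 0,"tz": 4.5,"wx": 0,"wy": 0,"wz": 0,"fingers": 0},
    {"tx": 0,"ty": 0,"tz": 4.5,"wx": 0,"wy": 0,"wz": 0,"fingers": 0}
  ]
}}

```text
time_s: 1.55
tcp_pos: [0.2243, 0.4663, 0.5135]
eef_rot: [-0.697, -3.046, 0.036]
wrist_force: [0.0, 0.6, 0.7]
grip_width: -0.004
grip_force: 0.0
```

Run:
```python
from h import *
o=r.get_obs()
for k in("time_s","tcp_pos","eef_rot","wrist_force","joint_positions"):print(k,np.round(o[k],3))
```

```text
time_s 1.55
tcp_pos [0.224 0.466 0.513]
eef_rot [-0.697 -3.046  0.036]
wrist_force [0.034 0.582 0.686]
joint_positions [0.963 0.362 0.835 2.071 0.007 1.413]
```

```bash
cat >> h.py <<'E'
from scipy.spatial.transform import Rotation as R, Slerp
RT=R.from_matrix(np.array([[-.409,.913,0],[.913,.409,0],[0,0,-1.]]).T)
def rel(p,Rt,p0,R0):
    t=R0.inv().apply(np.array(p)-p0)*100; w=(R0.inv()*Rt).as_rotvec()
    return t.round(2).tolist()+w.round(3).tolist()
E
python3 - <<'E'
from h import *
o=r.get_obs();p0=o["tcp_pos"];R0=R.from_rotvec(o["eef_rot"])
a0=np.arctan2(p0[1],p0[0]);S=Slerp([0,1],R.concatenate([R0,RT]))
az=a0+(np.deg2rad(14)-a0)*np.array([.02,.06,.125,.2,.275,.35,.425,.5])
for i,a in enumerate(az):
    print(rel([.517*np.cos(a),.517*np.sin(a),.525],S((i+1)/16),p0,R0))
E
```

```text
[-0.9, -0.08, -1.16, -0.002, -0.0, 0.044]
[-2.71, -0.14, -1.18, -0.004, -0.0, 0.087]
[-5.65, -0.38, -1.21, -0.005, -0.0, 0.131]
[-9.02, -0.85, -1.23, -0.007, -0.0, 0.175]
[-12.35, -1.56, -1.25, -0.009, -0.0, 0.219]
[-15.63, -2.47, -1.26, -0.011, -0.001, 0.262]
[-18.84, -3.6, -1.27, -0.013, -0.001, 0.306]
[-21.97, -4.95, -1.27, -0.014, -0.001, 0.35]
```

Call:
{"name": "step_arm", "arguments": {
  "moves": [
    {"tx": -0.9,"ty": -0.1,"tz": -0.5,"wx": 0,"wy": 0,"wz": 0.04,"fingers": 0},
    {"tx": -2.7,"ty": -0.1,"tz": -1,"wx": 0,"wy": 0,"wz": 0.09,"fingers": 0},
    {"tx": -5.6,"ty": -0.4,"tz": -1.2,"wx": -0.005,"wy": 0,"wz": 0.13,"fingers": 0},
    {"tx": -9,"ty": -0.85,"tz": -1.2,"wx": -0.007,"wy": 0,"wz": 0.175,"fingers": 0},
    {"tx": -12.3,"ty": -1.6,"tz": -1.25,"wx": -0.01,"wy": 0,"wz": 0.22,"fingers": 0},
    {"tx": -15.6,"ty": -2.5,"tz": -1.25,"wx": -0.011,"wy": 0,"wz": 0.26,"fingers": 0},
    {"tx": -18.8,"ty": -3.6,"tz": -1.3,"wx": -0.013,"wy": 0,"wz": 0.31,"fingers": 0},
    {"tx": -22,"ty": -5,"tz": -1.3,"wx": -0.014,"wy": 0,"wz": 0.35,"fingers": 0}
  ]
}}

```text
time_s: 2.35
tcp_pos: [0.4031, 0.325, 0.5264]
eef_rot: [-1.225, -2.884, 0.015]
wrist_force: [0.6, 0.1, -0.3]
grip_width: 0.001
grip_force: 0.0
```

Run:
```python
from h import *
o=r.get_obs();p0=o["tcp_pos"];R0=R.from_rotvec(o["eef_rot"])
print(p0,o["wrist_force"],o["joint_positions"].round(2))
a0=np.arctan2(p0[1],p0[0]);S=Slerp([0,1],R.concatenate([R0,RT]))
az=a0+(np.deg2rad(4)-a0)*np.array([.12,.25,.38,.51,.64,.77,.9,1.0])
for i,a in enumerate(az):
    print(rel([.52*np.cos(a),.52*np.sin(a),.525],S((i+1)/8),p0,R0))
```

```text
[0.40305072 0.32503581 0.52640602] [ 0.55805655  0.07020909 -0.2872354 ] [0.52 0.37 0.89 2.1  0.   1.33]
[-3.79, -0.25, 0.13, -0.002, -0.0, 0.043]
[-7.82, -1.07, 0.12, -0.003, -0.0, 0.086]
[-11.77, -2.21, 0.12, -0.005, -0.001, 0.13]
[-15.63, -3.66, 0.12, -0.006, -0.001, 0.173]
[-19.35, -5.41, 0.13, -0.008, -0.001, 0.216]
[-22.93, -7.44, 0.14, -0.009, -0.001, 0.259]
[-26.33, -9.75, 0.16, -0.011, -0.001, 0.303]
[-28.82, -11.71, 0.17, -0.012, -0.002, 0.346]
```

Call:
{"name": "step_arm", "arguments": {
  "moves": [
    {"tx": -3,"ty": -0.2,"tz": 0,"wx": 0,"wy": 0,"wz": 0.04,"fingers": 0},
    {"tx": -6.8,"ty": -0.9,"tz": 0,"wx": 0,"wy": 0,"wz": 0.09,"fingers": 0},
    {"tx": -10.7,"ty": -1.9,"tz": 0,"wx": 0,"wy": 0,"wz": 0.13,"fingers": 0},
    {"tx": -14.6,"ty": -3.2,"tz": 0,"wx": 0,"wy": 0,"wz": 0.17,"fingers": 0},
    {"tx": -18.4,"ty": -4.9,"tz": 0,"wx": 0,"wy": 0,"wz": 0.22,"fingers": 0},
    {"tx": -22,"ty": -6.9,"tz": 0,"wx": 0,"wy": 0,"wz": 0.26,"fingers": 0},
    {"tx": -25.3,"ty": -9,"tz": 0,"wx": 0,"wy": 0,"wz": 0.3,"fingers": 0},
    {"tx": -27.8,"ty": -11,"tz": 0,"wx": 0,"wy": 0,"wz": 0.35,"fingers": 0}
  ]
}}

```text
time_s: 3.15
tcp_pos: [0.5171, 0.0474, 0.5264]
eef_rot: [-1.712, -2.627, 0.018]
wrist_force: [0.0, 0.7, -0.4]
grip_width: -0.004
grip_force: 0.0
```

Run:
```python
from h import *
o=r.get_obs();p0=o["tcp_pos"];R0=R.from_rotvec(o["eef_rot"])
print(p0,o["wrist_force"],o["joint_positions"].round(2))
print(rel([.566,-.046,.20],RT,p0,R0))
```

```text
[0.51713692 0.04735916 0.52635241] [ 0.0365121   0.69197721 -0.35092725] [-0.06  0.38  0.9   2.1  -0.01  1.1 ]
[-10.48, 1.13, 32.63, -0.013, 0.001, -0.005]
```

Across the door. Now over key 1 and down.

Call:
{"name": "step_arm", "arguments": {
  "moves": [
    {"tx": -3,"ty": 0.3,"tz": 0.5,"wx": -0.006,"wy": 0,"wz": 0,"fingers": 0},
    {"tx": -6.5,"ty": 0.7,"tz": 3,"wx": -0.012,"wy": 0,"wz": 0,"fingers": 0},
    {"tx": -9.5,"ty": 1,"tz": 6.5,"wx": -0.012,"wy": 0,"wz": 0,"fingers": 0},
    {"tx": -10.4,"ty": 1.1,"tz": 10.5,"wx": -0.012,"wy": 0,"wz": 0,"fingers": 0},
    {"tx": -10.4,"ty": 1.1,"tz": 15,"wx": -0.012,"wy": 0,"wz": 0,"fingers": 0},
    {"tx": -10.4,"ty": 1.1,"tz": 19.5,"wx": -0.012,"wy": 0,"wz": 0,"fingers": 0},
    {"tx": -10.4,"ty": 1.1,"tz": 24,"wx": -0.012,"wy": 0,"wz": 0,"fingers": 0},
    {"tx": -10.4,"ty": 1.1,"tz": 27,"wx": -0.012,"wy": 0,"wz": 0,"fingers": 0}
  ]
}}

```text
time_s: 3.95
tcp_pos: [0.5648, -0.0426, 0.2536]
eef_rot: [-1.71, -2.632, 0.004]
wrist_force: [0.3, -0.9, -0.2]
grip_width: -0.006
grip_force: 0.0
```

Call:
{"name": "step_arm", "arguments": {
  "moves": [
    {"tx": 0,"ty": 0,"tz": 3,"wx": 0,"wy": 0,"wz": 0,"fingers": 0},
    {"tx": 0,"ty": 0,"tz": 6,"wx": 0,"wy": 0,"wz": 0,"fingers": 0},
    {"tx": 0,"ty": 0,"tz": 9,"wx": 0,"wy": 0,"wz": 0,"fingers": 0},
    {"tx": 0,"ty": 0,"tz": 11,"wx": 0,"wy": 0,"wz": 0,"fingers": 0},
    {"tx": 0,"ty": 0,"tz": 12,"wx": 0,"wy": 0,"wz": 0,"fingers": 0},
    {"tx": 0,"ty": 0,"tz": 12,"wx": 0,"wy": 0,"wz": 0,"fingers": 0}
  ]
}}

```text
time_s: 4.55
tcp_pos: [0.5651, -0.0424, 0.1353]
eef_rot: [-1.709, -2.634, 0.004]
wrist_force: [0.0, 0.4, 0.8]
grip_width: 0.004
grip_force: 0.0
```

```bash
cat > st.py <<'E'
from h import *
import sys
K=np.array([[.567,-.046],[.5875,-.0915],[.6081,-.1372],[.6287,-.1828]])
o=r.get_obs();p0=o["tcp_pos"];R0=R.from_rotvec(o["eef_rot"])
print(o["time_s"],p0.round(4),o["wrist_force"].round(2))
i=int(sys.argv[1])-1;print(rel([*K[i],float(sys.argv[2])],RT,p0,R0))
E
python3 st.py 1 .07;  python3 - <<'E'
from h import *
f=r.grab_frame("top");cv2.imwrite("pics/t2.png",cv2.resize(f["img"][120:290,180:460,::-1],None,fx=2.8,fy=2.8))
E
```

```text
4.55 [ 0.5651 -0.0424  0.1353] [0.02 0.4  0.83]
[-0.41, 0.05, 6.53, -0.003, -0.001, -0.001]
```

View pics/t2.png

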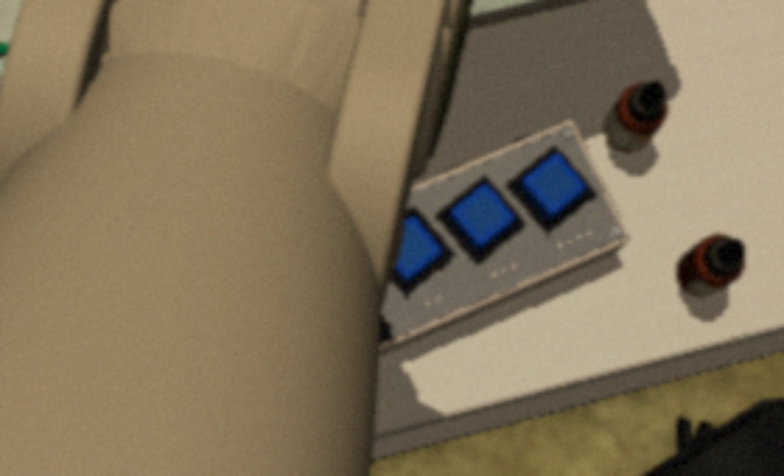

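The wrist covers key 1 and the remaining keys and bottles look undisturbed. Tapping key 1.

Call:
{"name": "step_arm", "arguments": {
  "moves": [
    {"tx": -0.3,"ty": 0,"tz": 2.5,"wx": 0,"wy": 0,"wz": 0,"fingers": 0},
    {"tx": -0.4,"ty": 0,"tz": 4.5,"wx": 0,"wy": 0,"wz": 0,"fingers": 0},
    {"tx": -0.4,"ty": 0,"tz": 6,"wx": 0,"wy": 0,"wz": 0,"fingers": 0},
    {"tx": -0.4,"ty": 0,"tz": 6.5,"wx": 0,"wy": 0,"wz": 0,"fingers": 0},
    {"tx": -0.4,"ty": 0,"tz": 6.8,"wx": 0,"wy": 0,"wz": 0,"fingers": 0},
    {"tx": -0.4,"ty": 0,"tz": 7,"wx": 0,"wy": 0,"wz": 0,"fingers": 0},
    {"tx": -0.4,"ty": 0,"tz": 7.1,"wx": 0,"wy": 0,"wz": 0,"fingers": 0},
    {"tx": -0.4,"ty": 0,"tz": 7.1,"wx": 0,"wy": 0,"wz": 0,"fingers": 0}
  ]
}}

```text
time_s: 5.4
tcp_pos: [0.5672, -0.0457, 0.0658]
eef_rot: [1.708, 2.636, -0.002]
wrist_force: [-0.5, 0.8, -0.2]
grip_width: 0.003
grip_force: 0.0
```

Call:
{"name": "step_arm", "arguments": {
  "moves": [
    {"tx": 0,"ty": 0,"tz": 0.15,"wx": 0,"wy": 0,"wz": 0,"fingers": 0},
    {"tx": 0,"ty": 0,"tz": 0.25,"wx": 0,"wy": 0,"wz": 0,"fingers": 0},
    {"tx": 0,"ty": 0,"tz": 0.25,"wx": 0,"wy": 0,"wz": 0,"fingers": 0}
  ]
}}

```text
time_s: 5.7
tcp_pos: [0.5673, -0.0457, 0.0631]
eef_rot: [1.708, 2.636, -0.002]
wrist_force: [0.4, -0.5, 3.7]
grip_width: -0.0
grip_force: 1.7
```

Key 1 gives about 3.7 N at 2 mm of travel, so it is up. On to key 2.

Call:
{"name": "step_arm", "arguments": {
  "moves": [
    {"tx": 0,"ty": 0,"tz": -1,"wx": 0,"wy": 0,"wz": 0,"fingers": 0},
    {"tx": 0,"ty": 0,"tz": -2.2,"wx": 0,"wy": 0,"wz": 0,"fingers": 0},
    {"tx": -2,"ty": 0,"tz": -2.2,"wx": 0,"wy": 0,"wz": 0,"fingers": 0},
    {"tx": -4.2,"ty": 0,"tz": -2.2,"wx": 0,"wy": 0,"wz": 0,"fingers": 0},
    {"tx": -5,"ty": 0,"tz": -1.5,"wx": 0,"wy": 0,"wz": 0,"fingers": 0},
    {"tx": -5,"ty": 0,"tz": -0.5,"wx": 0,"wy": 0,"wz": 0,"fingers": 0},
    {"tx": -5,"ty": 0,"tz": 0,"wx": 0,"wy": 0,"wz": 0,"fingers": 0},
    {"tx": -5,"ty": 0,"tz": 0,"wx": 0,"wy": 0,"wz": 0,"fingers": 0}
  ]
}}

```text
time_s: 6.5
tcp_pos: [0.5854, -0.0903, 0.0607]
eef_rot: [-1.705, -2.633, 0.004]
wrist_force: [-0.3, -0.6, 0.3]
grip_width: -0.0
grip_force: 0.0
```

```bash
python3 st.py 2 .0600
```

```text
6.5 [ 0.5854 -0.0903  0.0607] [-0.26 -0.61  0.34]
[-0.19, 0.14, 0.07, -0.004, -0.002, 0.0]
```

At z 60.7 mm there is no force, so key 2 is low. Tapping it lightly.

Call:
{"name": "step_arm", "arguments": {
  "moves": [
    {"tx": -0.1,"ty": 0.1,"tz": 0.1,"wx": 0,"wy": 0,"wz": 0,"fingers": 0},
    {"tx": -0.1,"ty": 0.1,"tz": 0.2,"wx": 0,"wy": 0,"wz": 0,"fingers": 0},
    {"tx": -0.1,"ty": 0.1,"tz": 0.2,"wx": 0,"wy": 0,"wz": 0,"fingers": 0}
  ]
}}

```text
time_s: 6.8
tcp_pos: [0.5886, -0.0915, 0.0608]
eef_rot: [-1.708, -2.637, 0.002]
wrist_force: [-0.2, 0.6, -0.0]
grip_width: -0.0
grip_force: 0.0
```

Call:
{"name": "step_arm", "arguments": {
  "moves": [
    {"tx": 0,"ty": 0,"tz": 0.15,"wx": 0,"wy": 0,"wz": 0,"fingers": 0},
    {"tx": 0,"ty": 0,"tz": 0.25,"wx": 0,"wy": 0,"wz": 0,"fingers": 0},
    {"tx": 0,"ty": 0,"tz": 0.25,"wx": 0,"wy": 0,"wz": 0,"fingers": 0}
  ]
}}

```text
time_s: 7.1
tcp_pos: [0.5887, -0.0917, 0.0587]
eef_rot: [1.708, 2.636, -0.002]
wrist_force: [-0.8, 1.3, 3.4]
grip_width: -0.002
grip_force: 1.8
```

Contact of 3.4 N at z 58.7 mm with the key not giving, so key 2 is the latched one. On to key 3.

Call:
{"name": "step_arm", "arguments": {
  "moves": [
    {"tx": 0,"ty": 0,"tz": -1.2,"wx": 0,"wy": 0,"wz": 0,"fingers": 0},
    {"tx": 0,"ty": 0,"tz": -2.8,"wx": 0,"wy": 0,"wz": 0,"fingers": 0},
    {"tx": -2,"ty": 0,"tz": -2.8,"wx": 0,"wy": 0,"wz": 0,"fingers": 0},
    {"tx": -4.2,"ty": 0,"tz": -2.8,"wx": 0,"wy": 0,"wz": 0,"fingers": 0},
    {"tx": -5,"ty": 0,"tz": -1.8,"wx": 0,"wy": 0,"wz": 0,"fingers": 0},
    {"tx": -5,"ty": 0,"tz": -1,"wx": 0,"wy": 0,"wz": 0,"fingers": 0},
    {"tx": -5,"ty": 0,"tz": -0.8,"wx": 0,"wy": 0,"wz": 0,"fingers": 0},
    {"tx": -5,"ty": 0,"tz": -0.8,"wx": 0,"wy": 0,"wz": 0,"fingers": 0}
  ]
}}

```text
time_s: 7.9
tcp_pos: [0.6078, -0.1366, 0.0652]
eef_rot: [-1.706, -2.635, 0.003]
wrist_force: [0.2, 0.4, 0.1]
grip_width: 0.004
grip_force: 0.0
```

```bash
python3 st.py 3 .0635
```

```text
7.9 [ 0.6078 -0.1366  0.0652] [0.2  0.36 0.06]
[-0.07, 0.0, 0.17, -0.003, -0.001, 0.0]
```

Call:
{"name": "step_arm", "arguments": {
  "moves": [
    {"tx": 0,"ty": 0,"tz": 0.1,"wx": 0,"wy": 0,"wz": 0,"fingers": 0},
    {"tx": 0,"ty": 0,"tz": 0.25,"wx": 0,"wy": 0,"wz": 0,"fingers": 0},
    {"tx": 0,"ty": 0,"tz": 0.25,"wx": 0,"wy": 0,"wz": 0,"fingers": 0}
  ]
}}

```text
time_s: 8.2
tcp_pos: [0.6086, -0.1366, 0.0638]
eef_rot: [-1.707, -2.636, 0.002]
wrist_force: [-0.9, 2.0, 1.5]
grip_width: -0.003
grip_force: 1.3
```

Call:
{"name": "step_arm", "arguments": {
  "moves": [
    {"tx": 0,"ty": 0,"tz": 0.1,"wx": 0,"wy": 0,"wz": 0,"fingers": 0},
    {"tx": 0,"ty": 0,"tz": 0.1,"wx": 0,"wy": 0,"wz": 0,"fingers": 0}
  ]
}}

```text
time_s: 8.4
tcp_pos: [0.6088, -0.1369, 0.0628]
eef_rot: [-1.707, -2.636, 0.001]
wrist_force: [-1.5, 3.3, 3.7]
grip_width: -0.002
grip_force: 1.8
```

Call:
{"name": "step_arm", "arguments": {
  "moves": [
    {"tx": 0,"ty": 0,"tz": -1.2,"wx": 0,"wy": 0,"wz": 0,"fingers": 0},
    {"tx": 0,"ty": 0,"tz": -2.2,"wx": 0,"wy": 0,"wz": 0,"fingers": 0},
    {"tx": -2,"ty": 0,"tz": -2.2,"wx": 0,"wy": 0,"wz": 0,"fingers": 0},
    {"tx": -4.2,"ty": 0,"tz": -2.2,"wx": 0,"wy": 0,"wz": 0,"fingers": 0},
    {"tx": -5,"ty": 0,"tz": -1.5,"wx": 0,"wy": 0,"wz": 0,"fingers": 0},
    {"tx": -5,"ty": 0,"tz": -0.7,"wx": 0,"wy": 0,"wz": 0,"fingers": 0},
    {"tx": -5,"ty": 0,"tz": -0.3,"wx": 0,"wy": 0,"wz": 0,"fingers": 0},
    {"tx": -5,"ty": 0,"tz": -0.3,"wx": 0,"wy": 0,"wz": 0,"fingers": 0}
  ]
}}

```text
time_s: 9.2
tcp_pos: [0.6285, -0.1824, 0.0647]
eef_rot: [-1.707, -2.635, 0.003]
wrist_force: [-1.2, -1.5, 1.4]
grip_width: -0.002
grip_force: 0.8
```

```bash
python3 st.py 4 .0630
```

```text
9.2 [ 0.6285 -0.1824  0.0647] [-1.18 -1.5   1.45]
[-0.04, 0.0, 0.17, -0.003, -0.001, 0.0]
```

Key 3 gives 3.7 N at 2 mm, so it is up. Tapping key 4.

Call:
{"name": "step_arm", "arguments": {
  "moves": [
    {"tx": 0,"ty": 0,"tz": 0.1,"wx": 0,"wy": 0,"wz": 0,"fingers": 0},
    {"tx": 0,"ty": 0,"tz": 0.2,"wx": 0,"wy": 0,"wz": 0,"fingers": 0},
    {"tx": 0,"ty": 0,"tz": 0.2,"wx": 0,"wy": 0,"wz": 0,"fingers": 0}
  ]
}}

```text
time_s: 9.5
tcp_pos: [0.6289, -0.1823, 0.0638]
eef_rot: [-1.707, -2.636, 0.002]
wrist_force: [-0.8, 0.1, 3.5]
grip_width: 0.0
grip_force: 1.3
```

Call:
{"name": "step_arm", "arguments": {
  "moves": [
    {"tx": 0,"ty": 0,"tz": -1.2,"wx": 0,"wy": 0,"wz": 0,"fingers": 0},
    {"tx": 0,"ty": 0,"tz": -2.4,"wx": 0,"wy": 0,"wz": 0,"fingers": 0},
    {"tx": 3,"ty": 0,"tz": -2.4,"wx": 0,"wy": 0,"wz": 0,"fingers": 0},
    {"tx": 6.5,"ty": 0,"tz": -2.4,"wx": 0,"wy": 0,"wz": 0,"fingers": 0},
    {"tx": 9.2,"ty": 0,"tz": -2.4,"wx": 0,"wy": 0,"wz": 0,"fingers": 0},
    {"tx": 10,"ty": 0,"tz": -1.4,"wx": 0,"wy": 0,"wz": 0,"fingers": 0},
    {"tx": 10,"ty": 0,"tz": -0.4,"wx": 0,"wy": 0,"wz": 0,"fingers": 0},
    {"tx": 10,"ty": 0,"tz": -0.2,"wx": 0,"wy": 0,"wz": 0,"fingers": 0}
  ]
}}

```text
time_s: 10.3
tcp_pos: [0.5885, -0.0922, 0.0645]
eef_rot: [-1.708, -2.636, 0.003]
wrist_force: [-1.2, -0.5, -0.6]
grip_width: 0.003
grip_force: 0.0
```

```bash
python3 st.py 2 .0590
```

```text
10.3 [ 0.5885 -0.0922  0.0645] [-1.2  -0.54 -0.6 ]
[0.11, -0.06, 0.55, -0.002, 0.0, -0.0]
```

Key 4 gives 3.5 N at 1.5 mm, so it is up too. Key 2 is the latched one; pressing it home at about 20 mm/s.

Call:
{"name": "step_arm", "arguments": {
  "moves": [
    {"tx": 0.1,"ty": 0,"tz": 0.3,"wx": 0,"wy": 0,"wz": 0,"fingers": 0},
    {"tx": 0.1,"ty": 0,"tz": 0.5,"wx": 0,"wy": 0,"wz": 0,"fingers": 0},
    {"tx": 0.1,"ty": 0,"tz": 0.7,"wx": 0,"wy": 0,"wz": 0,"fingers": 0},
    {"tx": 0.1,"ty": 0,"tz": 0.85,"wx": 0,"wy": 0,"wz": 0,"fingers": 0},
    {"tx": 0.1,"ty": 0,"tz": 1,"wx": 0,"wy": 0,"wz": 0,"fingers": 0},
    {"tx": 0.1,"ty": 0,"tz": 1.1,"wx": 0,"wy": 0,"wz": 0,"fingers": 0},
    {"tx": 0.1,"ty": 0,"tz": 1.15,"wx": 0,"wy": 0,"wz": 0,"fingers": 0},
    {"tx": 0.1,"ty": 0,"tz": 1.15,"wx": 0,"wy": 0,"wz": 0,"fingers": 0}
  ]
}}

```text
time_s: 11.1
tcp_pos: [0.5885, -0.0917, 0.0554]
eef_rot: [1.708, 2.635, -0.003]
wrist_force: [-2.4, 0.2, 8.2]
grip_width: -0.004
grip_force: 4.1
```

Call:
{"name": "step_arm", "arguments": {
  "moves": [
    {"tx": 0,"ty": 0,"tz": 0.1,"wx": 0,"wy": 0,"wz": 0,"fingers": 0},
    {"tx": 0,"ty": 0,"tz": 0.2,"wx": 0,"wy": 0,"wz": 0,"fingers": 0},
    {"tx": 0,"ty": 0,"tz": 0.25,"wx": 0,"wy": 0,"wz": 0,"fingers": 0},
    {"tx": 0,"ty": 0,"tz": 0.25,"wx": 0,"wy": 0,"wz": 0,"fingers": 0}
  ]
}}

```text
time_s: 11.5
tcp_pos: [0.5885, -0.0917, 0.0532]
eef_rot: [1.708, 2.635, -0.003]
wrist_force: [-3.4, -0.5, 9.5]
grip_width: -0.0
grip_force: 4.9
```

Pressed about 11.7 mm at 9.5 N. Releasing straight up and looking.

Call:
{"name": "step_arm", "arguments": {
  "moves": [
    {"tx": 0,"ty": 0,"tz": -0.4,"wx": 0,"wy": 0,"wz": 0,"fingers": 0},
    {"tx": 0,"ty": 0,"tz": -0.8,"wx": 0,"wy": 0,"wz": 0,"fingers": 0},
    {"tx": 0,"ty": 0,"tz": -1.4,"wx": 0,"wy": 0,"wz": 0,"fingers": 0},
    {"tx": 0,"ty": 0,"tz": -3,"wx": 0,"wy": 0,"wz": 0,"fingers": 0},
    {"tx": 0,"ty": 0,"tz": -6,"wx": 0,"wy": 0,"wz": 0,"fingers": 0},
    {"tx": 0,"ty": 0,"tz": -9,"wx": 0,"wy": 0,"wz": 0,"fingers": 0},
    {"tx": 0,"ty": 0,"tz": -11,"wx": 0,"wy": 0,"wz": 0,"fingers": 0},
    {"tx": 0,"ty": 0,"tz": -11,"wx": 0,"wy": 0,"wz": 0,"fingers": 0}
  ]
}}

```text
time_s: 12.3
tcp_pos: [0.5904, -0.0914, 0.1651]
eef_rot: [1.706, 2.632, 0.001]
wrist_force: [0.8, -0.4, -0.3]
grip_width: 0.002
grip_force: 0.0
```

Run:
```python
from h import *
f=r.grab_frame("scene");P=cloud(f);P0=np.load("scene0.npz")["P"]
cv2.imwrite("pics/s3.png",cv2.resize(f["img"][150:290,220:440,::-1],None,fx=3.5,fy=3.5))
I=f["img"].astype(int)
K=np.array([[.567,-.046],[.5875,-.0915],[.6081,-.1372],[.6287,-.1828]])
for n,Q in(("before",P0),("now",P)):
    print(n,[(lambda z:(len(z),round(float(np.median(z)),4)) if len(z) else None)(Q[(np.hypot(*(Q[...,:2]-k).transpose(2,0,1))<.011)&(Q[...,2]>.05)&(Q[...,2]<.075)][:,2]) for k in K])
    for nm,c,h in(("cup",(.547,.023),.04),("drop",(.66,-.237),.04),("syr",(.535,.083),.05)):
        q=Q[(np.hypot(Q[...,0]-c[0],Q[...,1]-c[1])<h)&(Q[...,2]>.008)&(Q[...,2]<.12)];print(nm,len(q),q.mean(0).round(3))
o=r.get_obs();print(o["time_s"],o["tcp_pos"],o["wrist_force"],abs(o["dq"]).max())
```

```text
before [(52, 0.0635), (53, 0.0569), (57, 0.0636), (57, 0.0636)]
cup 255 [0.551 0.024 0.027]
drop 446 [ 0.669 -0.239  0.05 ]
syr 145 [0.54  0.066 0.017]
now [(56, 0.0635), (56, 0.0635), (54, 0.0635), (59, 0.0636)]
cup 256 [0.551 0.024 0.027]
drop 438 [ 0.669 -0.239  0.05 ]
syr 146 [0.54  0.065 0.017]
12.35 [ 0.58937844 -0.09112383  0.16298742] [-0.59732604  0.25512063  0.52854279] 0.0505626456704224
```

View pics/s3.png

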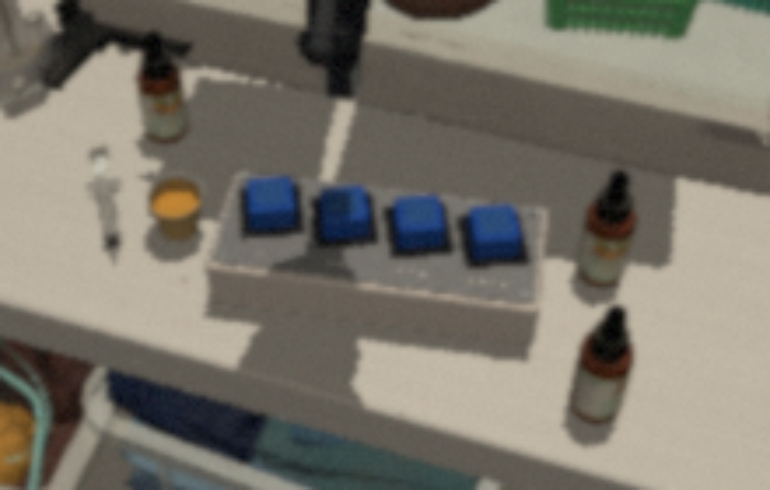

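The picture shows all four keys level, at (271,205), (345,213), (418,222) and (495,232). The cup, syringe and dropper have not moved, and the fingers are clear of the box. Handing in.

```bash
python3 -c "
from station import r
print(r.sign_off())"
```

```text
the job is handed in; nothing more can be done
None
```

All four keys now stand up and the job is handed in: I tapped them left to right, found key 2 latched, and pressed and released it; the cup, dropper and syringe didn't move. One risk to the judging: on the first lift, joints 3 and 4 ran into their range limits (joint 3 read 1.265 against 1.26), and the wrist force briefly read about 136 N against the 120 N limit.

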